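# Slide the tall auction crate home against the lot rail

## Robot

A 6-joint arm with a two-finger parallel gripper is mounted at the origin on the work surface. World frame = base frame: x ahead of the robot, y to its left, z up, the work surface at z = 0. Lengths are in m, angles in rad, forces in N, time in s.
With the tool pointing down it reaches from about 0.275 to 0.975 m from the base axis. Payload 8.4 kg.
Tool frame: the origin (TCP) lies at the very end of the fingers, on their centre line; the grasp point (between the pads) lies 19 mm behind it; z points along the fingers, y is the line along which they close (so a half turn about z gives the same grasp; the last joint's range is limited). The gripper opens to 92 mm and grips with 3 to 60 N. Pads are 20 mm wide; open, the fingers measure 128 mm over their backs; the gripper's body (75 mm by 189 mm) begins 69 mm behind the grasp point.
Start: joints at [1.102, 0.353, 1.633, -0, 1.155, -0.002], TCP at [0.281, 0.558, 0.215] pointing down, gripper open.
Joint ranges: [-2.63, 2.63], [-0.92, 2.1], [0.06, 2.66], [-1.3, 4.44], [0, 2.69], [-3.02, 3.02]. Speed limits (rad/s): [2.22, 2.22, 2.79, 3.14, 3.14, 3.14].

## Interface

Orientations are given as a rotation vector (axis times angle).
In Python, from rig import get_obs, read_camera, camera_params, job_done gives the robot as it stands.
- The arm moves only by the tool move_arm, never from a script. Its argument "motion" is a list of rows, each an object with "xyz": the shift along the world's x, y, z in m, a list of three; "turn": the turn about the world's z in rad; "gripper": the finger opening in m, from 0 to 0.0919. In form: [{"xyz": [dx, dy, dz], "turn": turn, "gripper": gripper}, ...]. A call has 1 to 8 rows; each row is the pose to reach, as a shift and turn from the pose commanded when the call began; what a row does not reach only later rows make up. A row lasts 1/12 s, in which the tool goes at most 41.7 mm and 7.16 degrees, less where a joint would pass 70% of its speed; a pose out of reach is approached as far as the arm can. A call with a gripper value outside its range is refused whole. The fingers move at their own pace and stop on an object; the grip force is fixed at half the most. Time passes only in rows, so rows that repeat a pose let the fingers close. It gives the time, the measured TCP pose, the force, the opening and the grip force at its end, in the units of the state.
- get_obs(): the state, without advancing time (a new reading comes with each control period).
- read_camera(name): name is "scene" or "top" or "wrist"; returns the picture (420x560x3 uint8, blue, green, red); there is no depth.
- camera_params(name): a dict with "mtx" (3x3 intrinsics, pixels), "rvec" (rotation vector, rad) and "tvec" (3), from world to camera coordinates, as OpenCV has them; the wrist camera has in their place "T_tool_cam" (4x4, takes a point from camera to tool coordinates, whose origin is the TCP and whose axes are the flange's). Camera axes: x right, y down, z forward; pixel columns grow to the right and rows downward; lengths in m; the calibration is good to about 2 mm. A picture is of the moment at which its call begins: read the wrist's pose just before it. camera_params takes no time and is no camera call.
- job_done(): hands the job in; it is judged then, once.
The state is a dict: "time": time; "joint_pos": joint angles; "dq": joint speeds; "effort": joint torques, N m; "eef_pos": TCP position; "ee_rot": TCP orientation; "contact_force": force on the tool from outside, world axes, zero at the start; "torque": the same for the moment, N m; "finger_gap": finger opening in m; "gripper_force": force on a finger pad.
Only numpy, scipy, OpenCV 4.12 (cv2) and the standard library are available. Lean on these libraries where they do the work, as an engineer would, in place of code of your own. Each camera call takes 0.05 s, during which the arm holds its last target. There are 200 camera calls.

## Task

On the auction wagon, push the tall heavy wooden crate back along the boards into its lot bay, between the yellow side tapes, until it stands square and flush against the dark wooden rail. It tips easily, so push it only low down near its base, keep it upright on the boards, and do not grip or lift it. Leave the other lots (the little house, the jar, the skillet) where they stand, and take the hand clear at the end.

Things in the scene. Friction and masses are not known exactly. Their poses are not given: they have to be found in the camera images.
- crate: tall wooden crate, loose, 1.6 to 2.4 kg: box 100 mm deep (own x), 150 wide (own y), its flat lid 220 above the boards, on a green base 145 deep, 150 wide, 40 high, flush with the box except in front (-x), where it juts out 45. Origin: centre of the base's underside. The base's -x face faces the robot; its +x face goes to the rail. Slides at 8 to 17 N; pushed above about 65 mm it may tip.
- bay: fixed lot bay: dark timber rail, 340 mm long (bay y), 40 deep, 45 high, and a flat yellow tape outline in front. Origin on the boards, middle of the rail's front face; +x points into the rail, away from the robot; z up. Side tapes' inner edges at y = -115 and +115 mm, front tape at x = -175 to -155. Crate home: its origin at x = -73 mm, y near 0, x axes parallel.
- house: bystander: little white ceramic house with a red roof, loose, 60 x 70 mm, 95 mm high; origin at the centre of its underside. It stands beside the bay, not in the crate's way.
- jar: bystander: amber glass jar with a brass lid, loose, 68 mm in diameter, 100 mm high; origin at the centre of its underside. It stands on the other side of the bay from the house.
- skillet: bystander: small black cast-iron skillet, loose, 124 mm in diameter, 30 mm high, handle along its own +x reaching to 155 mm from the origin; origin at the centre of its underside. It lies to the +y side, in front of the house or jar.
There are look-alikes about, which are no part of the job. Of the things that look like the crate, take the one that is nearest to the robot's base at the start.

How it is judged:
By the outcome, as a careful person would: the job done as asked, in the order asked, and still so for the second after the job is handed in, with the robot touching nothing.
It also fails if it takes over 42 s, if anything falls off the work surface, if the arm or the gripper's body presses on something with over 40 N, if the wrist force passes 120 N, or if a joint passes its speed limit or range.

## Working session

There is one attempt and no reset: what is moved stays moved. The work goes in short steps, Python scripts to look and compute and a tool call to move; the robot and the scene stay as the last step left them, time stands still between calls to the robot, and variables do not carry over. Pictures are saved under pics/ and viewed, at most 10 in all, crops included, and the job is handed in when it is done.

Besides the shell and the picture viewer there is one more tool, called as name(argument=value, ...) on one line, values as JSON. move_arm: Moves the arm, as the interface text tells. Its arguments: {"type":"object","properties":{"motion":{"type":"array","items":{"type":"object","properties":{"xyz":{"type":"array","items":{"type":"number"}},"turn":{"type":"number"},"gripper":{"type":"number"}}}}},"required":["motion"]}

```bash
mkdir -p pics; cat > h.py <<'E'
import numpy as np, cv2
from rig import *
def ray(name,uv,z):
    p=camera_params(name);R=cv2.Rodrigues(np.array(p["rvec"],float))[0];t=np.array(p["tvec"],float).ravel()
    uv=np.atleast_2d(np.array(uv,float));K=np.array(p["mtx"])
    d=(np.c_[uv,np.ones(len(uv))]@np.linalg.inv(K).T)@R; c=-R.T@t
    return c+d*((z-c[2])/d[:,2])[:,None]
E
python3 - <<'E'
from h import *
for n in("scene","top"): cv2.imwrite(f"pics/{n}0.png",read_camera(n))
print(get_obs())
for n in("scene","top"):
    p=camera_params(n);print(n,-cv2.Rodrigues(np.array(p["rvec"]))[0].T@np.array(p["tvec"]).ravel())
E
```

```text
{'time': 0.1, 'joint_pos': array([ 1.10162428e+00,  3.53557020e-01,  1.63402531e+00, -4.47890617e-05,
        1.15518931e+00, -2.42249171e-03]), 'dq': array([-0.0011646 ,  0.00077106, -0.00347759, -0.00039412,  0.00040162,
        0.00044003]), 'effort': array([ 5.28020446e-04, -5.94909203e+01, -3.34929085e+01,  6.98273233e-02,
        1.83723128e-02, -8.81700566e-05]), 'eef_pos': array([0.28107628, 0.55775831, 0.21396716]), 'ee_rot': array([-7.26449121e-01, -3.05620558e+00,  1.81559186e-03]), 'contact_force': array([0.71325671, 0.03473699, 0.38358943]), 'torque': array([-0.02539363, -0.05173169, -0.08765651]), 'gripper_force': 0.0, 'finger_gap': 0.09209482983172428}
scene [ 0.46062847 -0.37880404  1.20941754]
top [ 0.46848338 -0.01171477  1.24503794]
```

View pics/scene0.png

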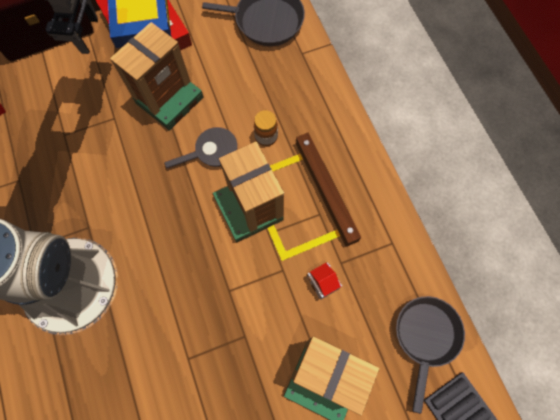

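View pics/top0.png

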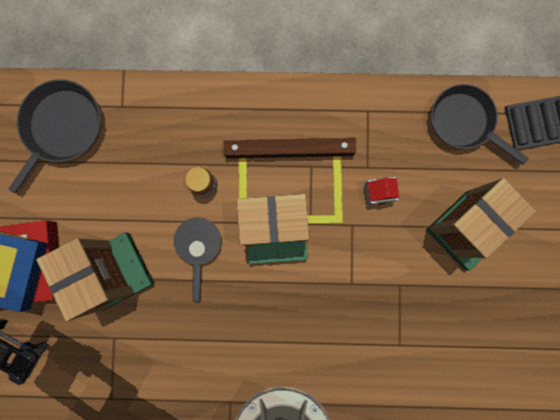

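The scene view shows the target crate at about (250,195) and the top view at about (275,230), with its green ledge at (277,251). In the top view the rail runs (224,148)–(355,145), the jar is at (200,180), the house at (382,190) and the skillet at (197,240). The other crates, at (95,278) and (480,225), are look-alikes.

```bash
cat > m.py <<'E'
from h import *
def measure(roi=(215,120,370,275)):
    im=read_camera("top"); x0,y0,x1,y1=roi
    hsv=cv2.cvtColor(im,cv2.COLOR_BGR2HSV); out={}
    def mask(lo,hi):
        m=cv2.inRange(hsv,lo,hi); k=np.zeros_like(m);k[y0:y1,x0:x1]=m[y0:y1,x0:x1]; return k
    def big(m): 
        return max(cv2.findContours(m,0,1)[0],key=cv2.contourArea)
    g=big(mask((60,60,20),(95,255,255)))
    # front edge of ledge top: lowest green pixel per column
    P=np.array([(c,max(g[g[:,0,0]==c][:,0,1])) for c in sorted(set(g[:,0,0]))])
    out['green_rect']=cv2.boxPoints(cv2.minAreaRect(g))
    lid=big(cv2.morphologyEx(mask((8,40,150),(28,190,255)),cv2.MORPH_CLOSE,np.ones((17,17))))
    lr=cv2.boxPoints(cv2.minAreaRect(lid)); out['lid']=lr
    y=cv2.morphologyEx(mask((22,190,120),(34,255,255)),cv2.MORPH_OPEN,np.ones((2,2)))
    return im,out,y,mask
if __name__=="__main__":
    im,o,y,mask=measure()
    np.set_printoptions(precision=4,suppress=True)
    print('lid px',o['lid']);print(ray("top",o['lid'],.22), ray("top",o['lid'],.22).mean(0))
    print('green px',o['green_rect']);print(ray("top",o['green_rect'],.04))
    m=mask((0,30,0),(15,255,85)); m[175:]=0
    c=max(cv2.findContours(cv2.morphologyEx(m,cv2.MORPH_CLOSE,np.ones((5,5))),0,1)[0],key=cv2.contourArea)
    r=cv2.boxPoints(cv2.minAreaRect(c)); print('rail',r);print(ray("top",r,.045))
    ys,xs=np.nonzero(y); w=ray("top",np.c_[xs,ys],0); 
    for nm,s in (('L',(xs<260)&(ys<200)),('R',(xs>325)&(ys<210))):
        p=w[s]; vx,vy,a,b=cv2.fitLine(p[:,:2].astype(np.float32),2,0,.01,.01).ravel(); print(nm,s.sum(),'centre',a,b,'ang',np.arctan(vy/vx),p.min(0),p.max(0))
    cv2.imwrite("pics/crop1.png",cv2.resize(im[120:280,180:410],None,fx=3,fy=3,interpolation=cv2.INTER_CUBIC))
    # bystanders
    print('jar,house,skillet',ray("top",(198,180),.1),ray("top",(382,190),.09),ray("top",(197,241),.03),ray("top",(197,300),.03))
E
python3 m.py
```

```text
lid px [[215. 274.]
 [215. 160.]
 [369. 160.]
 [369. 274.]]
[[ 0.4202  0.15    0.22  ]
 [ 0.6678  0.1581  0.22  ]
 [ 0.674  -0.1778  0.22  ]
 [ 0.4274 -0.1796  0.22  ]] [ 0.5474 -0.0123  0.22  ]
green px [[247.5235 244.8059]
 [305.2588 240.3647]
 [306.6765 258.7941]
 [248.9412 263.2353]]
[[ 0.487   0.0983  0.04  ]
 [ 0.5012 -0.0476  0.04  ]
 [ 0.4549 -0.052   0.04  ]
 [ 0.4406  0.0934  0.04  ]]
rail [[223.7194 140.4093]
 [354.9786 137.885 ]
 [355.4647 163.1641]
 [224.2056 165.6884]]
[[ 0.7532  0.1663  0.045 ]
 [ 0.7657 -0.17    0.045 ]
 [ 0.7003 -0.1719  0.045 ]
 [ 0.6875  0.163   0.045 ]]Traceback (most recent call last):
  File "m.py", line 27, in <module>
    p=w[s]; vx,vy,a,b=cv2.fitLine(p[:,:2].astype(np.float32),2,0,.01,.01).ravel(); print(nm,s.sum(),'centre',a,b,'ang',np.arctan(vy/vx),p.min(0),p.max(0))
                      ~~~~~~~~~~~^^^^^^^^^^^^^^^^^^^^^^^^^^^^^^^^^^^^^^^^
cv2.error: OpenCV(4.12.0) /io/opencv/modules/imgproc/src/linefit.cpp:50: error: (-215:Assertion failed) count > 0 in function 'fitLine2D_wods'
```

```bash
sed -i 's/(22,190,120),(34,255,255)/(22,150,110),(36,255,255)/' m.py; sed -i "s/    cv2.imwrite.*//" m.py; sed -i "s/^    ys,xs=/    cv2.imwrite('pics\/crop1.png',cv2.resize(im[120:280,180:410],None,fx=3,fy=3,interpolation=cv2.INTER_CUBIC)); print(hsv_ if 0 else [cv2.cvtColor(im,40)[v,u] for u,v in((242,180),(338,185),(340,180),(275,200),(255,215))])\n    ys,xs=/" m.py; python3 m.py | tail -n 8
```

```text
[[ 0.7531  0.1664  0.045 ]
 [ 0.7658 -0.1693  0.045 ]
 [ 0.7003 -0.1712  0.045 ]
 [ 0.6873  0.163   0.045 ]]
[array([ 31, 160, 191], dtype=uint8), array([ 31, 161, 195], dtype=uint8), array([ 31, 157, 195], dtype=uint8), array([ 19,  83, 142], dtype=uint8), array([ 17, 113, 185], dtype=uint8)]
L 290 centre 0.6587022 0.117576964 ang 0.03266548 [0.6104 0.1067 0.    ] [0.7068 0.1303 0.    ]
R 379 centre 0.6507367 -0.13303153 ang 0.035216924 [ 0.5863 -0.1437  0.    ] [ 0.7167 -0.1211  0.    ]
jar,house,skillet [[0.6411 0.2179 0.1   ]] [[ 0.6265 -0.2311  0.09  ]] [[0.4941 0.2289 0.03  ]] [[0.3448 0.2235 0.03  ]]
```

View pics/crop1.png

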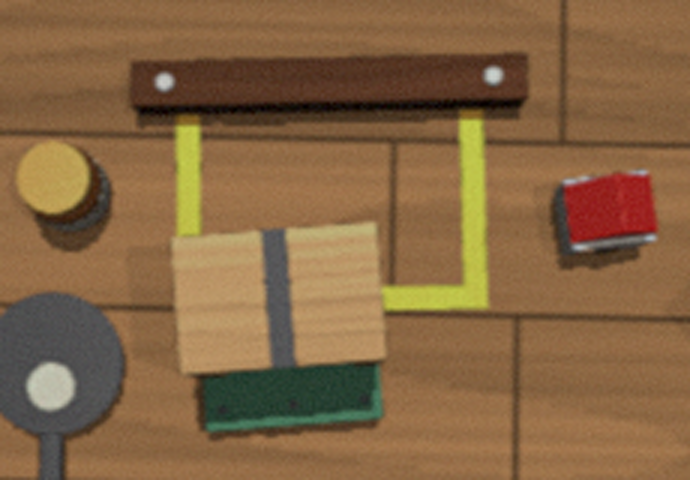

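```bash
python3 - <<'E'
from h import *
np.set_printoptions(precision=4,suppress=True)
print(camera_params("wrist")["T_tool_cam"])
c=np.array([(172,238),(377,222),(385,357),(182,372)])/3+[180,120]
w=ray("top",c,.22);print(w,w.mean(0))
print(ray("top",[(72,280),(135,262)],.22))
E
```

```text
[[-0.0002 -0.9723 -0.2337  0.0644]
 [ 1.     -0.0001 -0.0003 -0.0017]
 [ 0.0003 -0.2337  0.9723 -0.172 ]
 [ 0.      0.      0.      1.    ]]
[[ 0.5823  0.1067  0.22  ]
 [ 0.5968 -0.0414  0.22  ]
 [ 0.4994 -0.0488  0.22  ]
 [ 0.4856  0.0967  0.22  ]] [0.541  0.0283 0.22  ]
[[0.4006 0.4581 0.22  ]
 [0.4421 0.3236 0.22  ]]
```

move_arm(motion=[{"xyz": [0,0,0.04],"turn": 0,"gripper": 0.09},{"xyz": [0,0,0.08],"turn": 0,"gripper": 0.09},{"xyz": [0,0,0.11],"turn": 0,"gripper": 0.09}])

```text
time: 0.45
eef_pos: [0.2813, 0.5583, 0.3271]
ee_rot: [0.727, 3.056, 0.001]
contact_force: [-0.0, 1.0, -0.4]
finger_gap: 0.0899
gripper_force: 0.0
```

move_arm(motion=[{"xyz": [0.127,-0.541,0],"turn": 0.564,"gripper": 0.09},{"xyz": [0.127,-0.541,0],"turn": 0.564,"gripper": 0.09},{"xyz": [0.127,-0.541,0],"turn": 0.564,"gripper": 0.09},{"xyz": [0.127,-0.541,0],"turn": 0.564,"gripper": 0.09},{"xyz": [0.127,-0.541,0],"turn": 0.564,"gripper": 0.09},{"xyz": [0.127,-0.541,0],"turn": 0.564,"gripper": 0.09},{"xyz": [0.127,-0.541,0],"turn": 0.564,"gripper": 0.09},{"xyz": [0.127,-0.541,0],"turn": 0.564,"gripper": 0.09}])

```text
time: 1.12
eef_pos: [0.3571, 0.2325, 0.3246]
ee_rot: [-0.154, 3.137, 0.0]
contact_force: [1.0, -0.7, -0.7]
finger_gap: 0.0901
gripper_force: 0.0
```

move_arm(motion=[{"xyz": [0.048,-0.2,0],"turn": 0,"gripper": 0.09},{"xyz": [0.048,-0.2,0],"turn": 0,"gripper": 0.09},{"xyz": [0.048,-0.2,0],"turn": 0,"gripper": 0.09},{"xyz": [0.048,-0.2,0],"turn": 0,"gripper": 0.09},{"xyz": [0.048,-0.2,0],"turn": 0,"gripper": 0.09},{"xyz": [0.048,-0.2,-0.04],"turn": 0,"gripper": 0.09},{"xyz": [0.048,-0.2,-0.08],"turn": 0,"gripper": 0.09},{"xyz": [0.048,-0.2,-0.1],"turn": 0,"gripper": 0.09}])

```text
time: 1.78
eef_pos: [0.4034, 0.033, 0.2213]
ee_rot: [0.148, -3.135, 0.0]
contact_force: [-0.7, 0.0, -0.2]
finger_gap: 0.0904
gripper_force: 0.0
```

move_arm(motion=[{"xyz": [0.0,-0.016,-0.04],"turn": 0,"gripper": 0.09},{"xyz": [0.0,-0.016,-0.08],"turn": 0,"gripper": 0.09},{"xyz": [0.0,-0.016,-0.12],"turn": 0,"gripper": 0.09},{"xyz": [0.0,-0.016,-0.15],"turn": 0,"gripper": 0.09},{"xyz": [0.0,-0.016,-0.18],"turn": 0,"gripper": 0.09},{"xyz": [0.0,-0.016,-0.203],"turn": 0,"gripper": 0.09},{"xyz": [0.0,-0.016,-0.203],"turn": 0,"gripper": 0.09},{"xyz": [0.01,-0.016,-0.203],"turn": 0,"gripper": 0.09}])

```text
time: 2.45
eef_pos: [0.4125, 0.0182, 0.0208]
ee_rot: [0.152, -3.132, -0.0]
contact_force: [-0.1, -0.6, -1.2]
finger_gap: 0.09
gripper_force: 0.0
```

```bash
python3 - <<'E'
from h import *
print(get_obs()["eef_pos"])
im=read_camera("wrist");cv2.imwrite("pics/w1.png",im)
E
```

```text
[0.41249136 0.01824426 0.02080371]
```

View pics/w1.png

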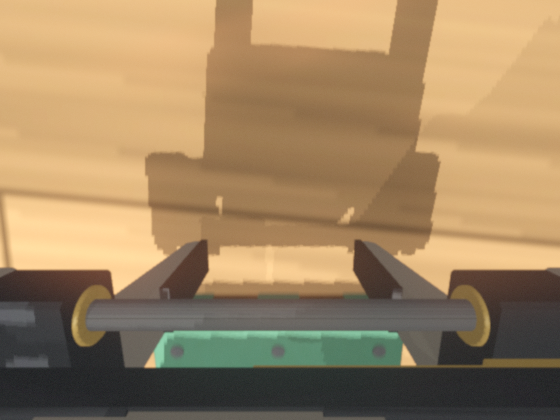

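The fingers stand just in front of the crate's green ledge, parallel to it and centred (ledge spans columns 155–402). Next I approach and make gentle contact.

move_arm(motion=[{"xyz": [0.008,0.001,-0.002],"turn": 0,"gripper": 0.09},{"xyz": [0.014,0.001,-0.003],"turn": 0,"gripper": 0.09},{"xyz": [0.018,0.001,-0.003],"turn": 0,"gripper": 0.09},{"xyz": [0.021,0.001,-0.003],"turn": 0,"gripper": 0.09},{"xyz": [0.024,0.001,-0.003],"turn": 0,"gripper": 0.09},{"xyz": [0.026,0.001,-0.003],"turn": 0,"gripper": 0.09},{"xyz": [0.028,0.001,-0.003],"turn": 0,"gripper": 0.09}])

```text
time: 3.08
eef_pos: [0.4367, 0.0191, 0.0181]
ee_rot: [0.153, -3.125, -0.0]
contact_force: [-22.3, 0.2, 19.2]
finger_gap: 0.0901
gripper_force: 11.3
```

move_arm(motion=[{"xyz": [0.002,0,0.001],"turn": 0,"gripper": 0.09},{"xyz": [0.004,-0.001,0.001],"turn": 0,"gripper": 0.09}])

```text
time: 3.25
eef_pos: [0.4414, 0.0183, 0.0186]
ee_rot: [0.153, -3.127, -0.0]
contact_force: [-10.2, 2.2, -4.4]
finger_gap: 0.09
gripper_force: 5.0
```

```bash
python3 - <<'E'
from h import *
o=get_obs();print(o["eef_pos"],o["contact_force"],o["torque"])
im=read_camera("top");cv2.imwrite("pics/t2.png",cv2.resize(im[120:330,170:410],None,fx=2.5,fy=2.5))
E
```

```text
[0.44136144 0.01830619 0.01859079] [-10.16193365   2.15079624  -4.44554251] [0.35726041 1.83752119 0.42152784]
```

View pics/t2.png

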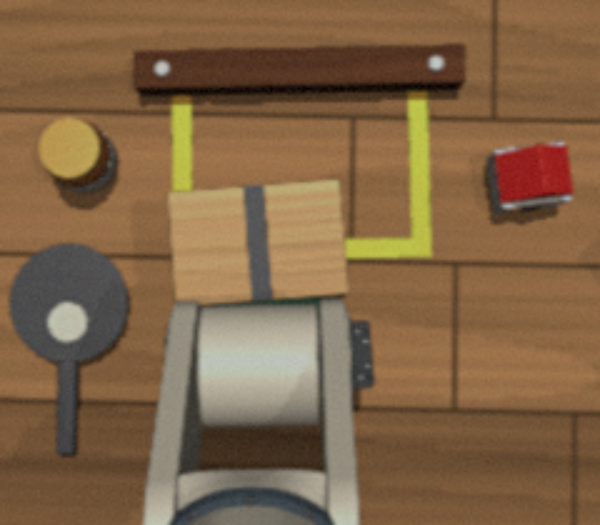

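The crate is upright and sliding at about 10 N, with its lid at (170–347, 180–303) in this crop. I steer it gently to the right while pushing.

move_arm(motion=[{"xyz": [0.003,-0.001,0],"turn": -0.012,"gripper": 0.09},{"xyz": [0.006,-0.002,0],"turn": -0.025,"gripper": 0.09},{"xyz": [0.009,-0.003,0],"turn": -0.04,"gripper": 0.09},{"xyz": [0.012,-0.004,0],"turn": -0.055,"gripper": 0.09},{"xyz": [0.015,-0.005,0],"turn": -0.07,"gripper": 0.09},{"xyz": [0.018,-0.006,0],"turn": -0.085,"gripper": 0.09},{"xyz": [0.021,-0.007,0],"turn": -0.1,"gripper": 0.09},{"xyz": [0.024,-0.008,0],"turn": -0.115,"gripper": 0.09}])

```text
time: 3.97
eef_pos: [0.4657, 0.0107, 0.0184]
ee_rot: [-0.027, -3.131, -0.0]
contact_force: [-13.1, 6.5, -1.6]
finger_gap: 0.0901
gripper_force: 5.8
```

move_arm(motion=[{"xyz": [0.003,-0.001,0],"turn": -0.012,"gripper": 0.09},{"xyz": [0.006,-0.002,0],"turn": -0.025,"gripper": 0.09},{"xyz": [0.009,-0.003,0],"turn": -0.04,"gripper": 0.09},{"xyz": [0.012,-0.004,0],"turn": -0.055,"gripper": 0.09},{"xyz": [0.015,-0.0055,0],"turn": -0.07,"gripper": 0.09},{"xyz": [0.018,-0.007,0],"turn": -0.08,"gripper": 0.09},{"xyz": [0.021,-0.0085,0],"turn": -0.08,"gripper": 0.09},{"xyz": [0.024,-0.01,0],"turn": -0.08,"gripper": 0.09}])

```text
time: 4.63
eef_pos: [0.4896, 0.0011, 0.0184]
ee_rot: [-0.151, -3.127, -0.0]
contact_force: [-12.9, 6.4, 0.6]
finger_gap: 0.09
gripper_force: 6.0
```

```bash
python3 - <<'E'
from h import *
o=get_obs();print(o["eef_pos"],o["contact_force"],o["ee_rot"])
im=read_camera("top");cv2.imwrite("pics/t3.png",cv2.resize(im[120:290,170:410],None,fx=3,fy=3))
E
```

```text
[0.48963235 0.00105053 0.01840781] [-12.93337869   6.44516514   0.58575911] [-1.51150533e-01 -3.12722737e+00 -2.15903769e-04]
```

View pics/t3.png

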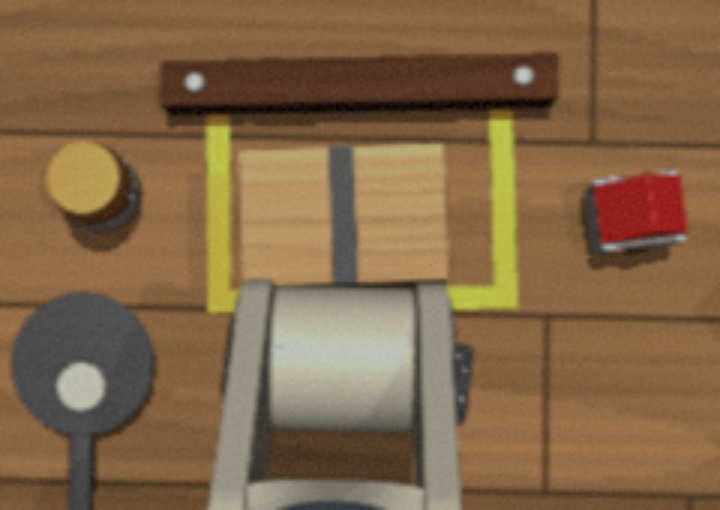

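```bash
python3 - <<'E'
from h import *
c=np.array([(240,151),(444,144),(448,278),(240,285)])/3+[170,120]
w=ray("top",c,.22);print(w,w.mean(0)); d=w[0]-w[1];print(np.arctan2(-d[0],d[1]))
m=w.mean(0)[:2];o=np.array([.7195,-.0055]);a=.036;R=np.array([[np.cos(a),np.sin(a)],[-np.sin(a),np.cos(a)]])
print("lid centre in bay",R@(m-o),"home -.0505,0")
E
```

```text
[[ 0.64639889  0.08084638  0.22      ]
 [ 0.65430045 -0.06721419  0.22      ]
 [ 0.55676942 -0.07161319  0.22      ]
 [ 0.54870411  0.07822524  0.22      ]] [0.60154322 0.00506106 0.22      ]
0.05331647659095516
lid centre in bay [-0.11750024  0.01479974] home -.0505,0
```

move_arm(motion=[{"xyz": [0.003,-0.0013,0],"turn": 0,"gripper": 0.09},{"xyz": [0.006,-0.0026,0],"turn": 0,"gripper": 0.09},{"xyz": [0.009,-0.0039,0],"turn": 0,"gripper": 0.09},{"xyz": [0.012,-0.0052,0],"turn": 0,"gripper": 0.09},{"xyz": [0.015,-0.0065,0],"turn": 0,"gripper": 0.09},{"xyz": [0.018,-0.0078,0],"turn": 0,"gripper": 0.09},{"xyz": [0.021,-0.009,0],"turn": 0,"gripper": 0.09},{"xyz": [0.024,-0.01,0],"turn": 0,"gripper": 0.09}])

```text
time: 5.35
eef_pos: [0.5134, -0.0087, 0.0184]
ee_rot: [-0.151, -3.127, -0.001]
contact_force: [-12.9, 8.3, 1.2]
finger_gap: 0.0899
gripper_force: 6.7
```

```bash
cat > lid.py <<'E'
from h import *
import sys
im=read_camera("top");hsv=cv2.cvtColor(im,cv2.COLOR_BGR2HSV)
m=cv2.inRange(hsv,(8,40,165),(24,135,255));m[:140]=0;m[260:]=0;m[:,:245]=0;m[:,:245]=0;m[:,340:]=0
m=cv2.morphologyEx(cv2.morphologyEx(m,cv2.MORPH_CLOSE,np.ones((13,13))),cv2.MORPH_OPEN,np.ones((15,15)))
c=max(cv2.findContours(m,0,1)[0],key=cv2.contourArea)
c=np.squeeze(c).astype(float)
w=ray("top",c,.22)[:,:2].astype(np.float32)
r=cv2.minAreaRect(w);ctr=np.array(r[0]);b=cv2.boxPoints(r)
s=sorted([b[1]-b[0],b[2]-b[1]],key=np.linalg.norm)[1];s=s*np.sign(s[1]);yaw=np.arctan2(-s[0],s[1])
o=np.array([.7195,-.0055]);a=.036;R=np.array([[np.cos(a),np.sin(a)],[-np.sin(a),np.cos(a)]])
# origin from rear edge (robust to front occlusion)
print("rect",np.round(r[1],4),"yaw rel",round(yaw-a,4),"lid bay",np.round(R@(ctr-o),4),"rear max x bay",np.round((w-o)@R.T,4)[:,0].max())
st=get_obs();print(st["eef_pos"],st["contact_force"])
E
python3 lid.py
```

```text
rect [0.1139 0.144 ] yaw rel -0.0177 lid bay [-0.1034  0.0024] rear max x bay -0.0455
[ 0.51445978 -0.00894359  0.01849461] [-8.99455761  5.10834278 -2.91962605]
```

move_arm(motion=[{"xyz": [0.004,0,0],"turn": 0.025,"gripper": 0.09},{"xyz": [0.008,0,0],"turn": 0.05,"gripper": 0.09},{"xyz": [0.012,0,0],"turn": 0.075,"gripper": 0.09},{"xyz": [0.016,0,0],"turn": 0.1,"gripper": 0.09},{"xyz": [0.019,0,0],"turn": 0.12,"gripper": 0.09},{"xyz": [0.022,-0.001,0],"turn": 0.133,"gripper": 0.09},{"xyz": [0.025,-0.001,0],"turn": 0.133,"gripper": 0.09},{"xyz": [0.028,-0.001,0],"turn": 0.133,"gripper": 0.09}])

```text
time: 6.07
eef_pos: [0.5391, -0.0108, 0.0182]
ee_rot: [0.055, -3.125, -0.0]
contact_force: [-26.8, -0.5, 16.5]
finger_gap: 0.0903
gripper_force: 13.4
```

```bash
python3 lid.py; python3 - <<'E'
from h import *
im=read_camera("top");cv2.imwrite("pics/t4.png",cv2.resize(im[120:290,170:410],None,fx=3,fy=3))
E
```

```text
rect [0.1033 0.1442] yaw rel -0.018 lid bay [-0.0782  0.002 ] rear max x bay -0.0267
[ 0.53934962 -0.01073191  0.01825034] [-19.16624272  -0.81887998   8.06531029]
```

View pics/t4.png

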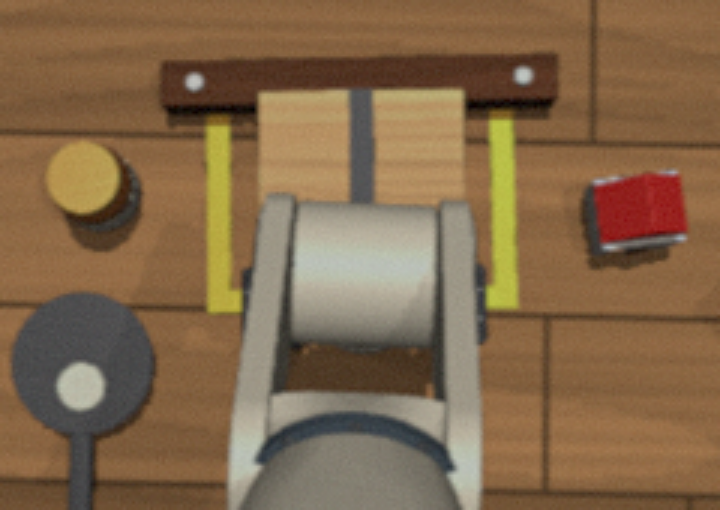

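The crate is centred between the tapes, about 25 mm short of the rail, and nearly square.

move_arm(motion=[{"xyz": [0.002,0,0],"turn": 0,"gripper": 0.09},{"xyz": [0.0045,0,0],"turn": 0,"gripper": 0.09},{"xyz": [0.007,0,0],"turn": 0,"gripper": 0.09},{"xyz": [0.0095,0,0],"turn": 0,"gripper": 0.09},{"xyz": [0.012,0,0],"turn": 0,"gripper": 0.09},{"xyz": [0.0145,0,0],"turn": 0,"gripper": 0.09},{"xyz": [0.0165,0,0],"turn": 0,"gripper": 0.09},{"xyz": [0.0185,0,0],"turn": 0,"gripper": 0.09}])

```text
time: 6.83
eef_pos: [0.5602, -0.0106, 0.0183]
ee_rot: [0.055, -3.131, -0.001]
contact_force: [-11.5, -0.2, -3.1]
finger_gap: 0.0902
gripper_force: 5.6
```

```bash
python3 lid.py
```

```text
rect [0.1015 0.1444] yaw rel -0.0182 lid bay [-0.0573  0.0017] rear max x bay -0.0055
[ 0.56086376 -0.01059716  0.0183282 ] [-11.63086366  -0.74660339  -3.18865508]
```

move_arm(motion=[{"xyz": [0.0015,0,0],"turn": 0,"gripper": 0.09},{"xyz": [0.003,0,0],"turn": 0,"gripper": 0.09},{"xyz": [0.0045,0,0],"turn": 0,"gripper": 0.09}])

```text
time: 7.13
eef_pos: [0.561, -0.0106, 0.0182]
ee_rot: [0.055, -3.123, -0.001]
contact_force: [-28.6, -0.4, 20.0]
finger_gap: 0.0899
gripper_force: 14.6
```

move_arm(motion=[{"xyz": [0.0015,0,0],"turn": 0,"gripper": 0.09},{"xyz": [0.003,0,0],"turn": 0,"gripper": 0.09},{"xyz": [0.003,0,0],"turn": 0,"gripper": 0.09}])

```text
time: 7.38
eef_pos: [0.5609, -0.0106, 0.0182]
ee_rot: [0.055, -3.117, -0.001]
contact_force: [-35.0, 0.1, 25.8]
finger_gap: 0.0897
gripper_force: 17.7
```

```bash
python3 lid.py
```

```text
rect [0.0971 0.1445] yaw rel -0.0169 lid bay [-0.0529  0.0015] rear max x bay -0.0047
[ 0.56093344 -0.01057048  0.01815179] [-35.19172796   0.2982228   25.34848922]
```

move_arm(motion=[{"xyz": [-0.004,0,0],"turn": 0,"gripper": 0.09},{"xyz": [-0.008,0,0],"turn": 0,"gripper": 0.09},{"xyz": [-0.03,-0.001,0],"turn": 0,"gripper": 0.09},{"xyz": [-0.07,-0.002,0],"turn": 0,"gripper": 0.09},{"xyz": [-0.11,-0.004,0],"turn": 0,"gripper": 0.09},{"xyz": [-0.15,-0.005,0],"turn": 0,"gripper": 0.09},{"xyz": [-0.19,-0.006,0],"turn": 0,"gripper": 0.09},{"xyz": [-0.22,-0.006,0],"turn": 0,"gripper": 0.09}])

```text
time: 8.1
eef_pos: [0.3497, -0.0166, 0.0197]
ee_rot: [0.055, -3.14, -0.0]
contact_force: [-0.7, 0.3, 0.4]
finger_gap: 0.0902
gripper_force: 0.0
```

```bash
cat > fin.py <<'E'
from h import *
import sys
python=None
ims=np.mean([read_camera("top").astype(float) for _ in range(4)],0).astype(np.uint8)
hsv=cv2.cvtColor(ims,cv2.COLOR_BGR2HSV)
def rect(m,z,nm):
    c=np.squeeze(max(cv2.findContours(m,0,1)[0],key=cv2.contourArea)).astype(float)
    w=ray("top",c,z)[:,:2].astype(np.float32);b=cv2.boxPoints(cv2.minAreaRect(w))
    s=sorted([b[1]-b[0],b[2]-b[1]],key=np.linalg.norm);L=s[1]*np.sign(s[1][1])
    print(nm,"ctr",b.mean(0),"size",np.linalg.norm(s[0]),np.linalg.norm(L),"yaw",np.arctan2(-L[0],L[1]),b.round(4).tolist())
g=cv2.inRange(hsv,(60,60,20),(95,255,255));g[:,:215]=0;g[:,370:]=0;g[:140]=0
rect(g,.04,"green")
cv2.imwrite(sys.argv[1],cv2.resize(ims[130:250,210:370],None,fx=5,fy=5,interpolation=cv2.INTER_CUBIC))
E
python3 fin.py pics/f1.png; python3 lid.py
```

```text
green ctr [ 0.59556836 -0.0083368 ] size 0.051232684 0.1453265 yaw 0.019995803 [[0.5684999823570251, 0.06379999965429306], [0.571399986743927, -0.08150000125169754], [0.6226000189781189, -0.08049999922513962], [0.619700014591217, 0.06480000168085098]]
rect [0.0973 0.1462] yaw rel -0.0103 lid bay [-0.0531  0.0004] rear max x bay -0.0046
[ 0.35519996 -0.01675423  0.02021349] [ 1.72634603 -0.28087572 -0.22625939]
```

View pics/f1.png

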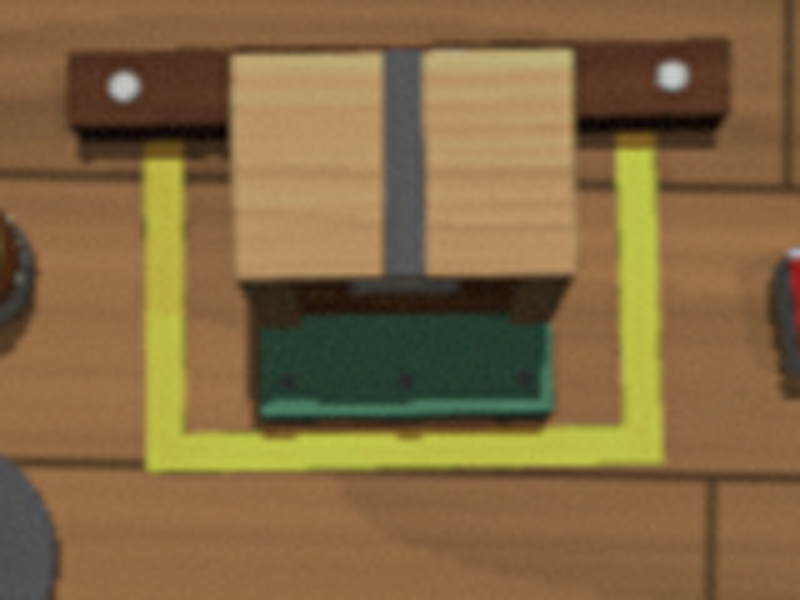

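move_arm(motion=[{"xyz": [0.035,0.001,0],"turn": 0.005,"gripper": 0.09},{"xyz": [0.07,0.002,0],"turn": 0.01,"gripper": 0.09},{"xyz": [0.11,0.004,0],"turn": 0.01,"gripper": 0.09},{"xyz": [0.15,0.005,-0.003],"turn": 0.01,"gripper": 0.09},{"xyz": [0.18,0.006,-0.005],"turn": 0.01,"gripper": 0.09},{"xyz": [0.195,0.006,-0.005],"turn": 0.01,"gripper": 0.09},{"xyz": [0.2,0.006,-0.005],"turn": 0.01,"gripper": 0.09},{"xyz": [0.202,0.006,-0.005],"turn": 0.01,"gripper": 0.09}])

```text
time: 9.02
eef_pos: [0.557, -0.0106, 0.0144]
ee_rot: [-0.071, 3.14, -0.0]
contact_force: [-0.4, -0.3, 0.7]
finger_gap: 0.0898
gripper_force: 0.0
```

Now I push again while rising slightly, to relieve the downward rub.

move_arm(motion=[{"xyz": [0.002,0,0],"turn": 0,"gripper": 0.09},{"xyz": [0.004,0,0.0],"turn": 0,"gripper": 0.09},{"xyz": [0.006,0,0.001],"turn": 0,"gripper": 0.09},{"xyz": [0.007,0,0.002],"turn": 0,"gripper": 0.09}])

```text
time: 9.35
eef_pos: [0.5605, -0.0106, 0.0163]
ee_rot: [0.07, -3.138, -0.0]
contact_force: [-5.3, 0.4, -3.7]
finger_gap: 0.0899
gripper_force: 2.2
```

move_arm(motion=[{"xyz": [0.0015,0,0.0005],"turn": 0,"gripper": 0.09},{"xyz": [0.003,0,0.001],"turn": 0,"gripper": 0.09},{"xyz": [0.0045,0,0.0015],"turn": 0,"gripper": 0.09},{"xyz": [0.006,0,0.002],"turn": 0,"gripper": 0.09}])

```text
time: 9.68
eef_pos: [0.5632, -0.011, 0.0171]
ee_rot: [0.07, -3.132, -0.0]
contact_force: [-10.0, -2.6, -4.7]
finger_gap: 0.0897
gripper_force: 5.3
```

move_arm(motion=[{"xyz": [0.0015,0,0.0005],"turn": 0,"gripper": 0.09},{"xyz": [0.003,0,0.001],"turn": 0,"gripper": 0.09},{"xyz": [0.0045,0,0.0015],"turn": 0,"gripper": 0.09},{"xyz": [0.006,0,0.002],"turn": 0,"gripper": 0.09}])

```text
time: 10.02
eef_pos: [0.566, -0.0105, 0.018]
ee_rot: [0.07, -3.125, -0.001]
contact_force: [-18.9, 0.9, -5.1]
finger_gap: 0.0898
gripper_force: 9.3
```

move_arm(motion=[{"xyz": [0.0015,0,0.0005],"turn": 0,"gripper": 0.09},{"xyz": [0.003,0,0.001],"turn": 0,"gripper": 0.09},{"xyz": [0.0045,0,0.001],"turn": -0.005,"gripper": 0.09}])

```text
time: 10.27
eef_pos: [0.5663, -0.01, 0.0177]
ee_rot: [0.062, -3.118, -0.002]
contact_force: [-27.7, 6.3, -6.5]
finger_gap: 0.0901
gripper_force: 13.6
```

move_arm(motion=[{"xyz": [0.001,0,0.0],"turn": 0,"gripper": 0.09},{"xyz": [0.002,0,0.0],"turn": -0.003,"gripper": 0.09},{"xyz": [0.003,0,0.0],"turn": -0.005,"gripper": 0.09}])

```text
time: 10.52
eef_pos: [0.5663, -0.0098, 0.0169]
ee_rot: [0.056, -3.112, -0.002]
contact_force: [-34.6, 5.4, -2.7]
finger_gap: 0.0901
gripper_force: 16.9
```

```bash
python3 lid.py; python3 -c "
from h import *
print(get_obs()['torque'])"
```

```text
rect [0.0883 0.1445] yaw rel -0.0183 lid bay [-0.0485  0.0015] rear max x bay -0.003
[ 0.56627644 -0.00979003  0.01684358] [-32.23469111   4.14442251  -1.40207777]
[0.6345097  5.46064127 0.54198358]
```

move_arm(motion=[{"xyz": [-0.004,0,0],"turn": 0,"gripper": 0.09},{"xyz": [-0.008,0,0],"turn": 0,"gripper": 0.09},{"xyz": [-0.014,0,0],"turn": 0,"gripper": 0.09},{"xyz": [-0.04,-0.001,0],"turn": 0,"gripper": 0.09},{"xyz": [-0.08,-0.002,0],"turn": 0,"gripper": 0.09},{"xyz": [-0.12,-0.004,0],"turn": 0,"gripper": 0.09},{"xyz": [-0.16,-0.005,0],"turn": 0,"gripper": 0.09},{"xyz": [-0.2,-0.006,0],"turn": 0,"gripper": 0.09}])

```text
time: 11.23
eef_pos: [0.3808, -0.0167, 0.0221]
ee_rot: [-0.055, 3.139, -0.0]
contact_force: [0.6, -0.0, -0.1]
finger_gap: 0.0897
gripper_force: 0.0
```

```bash
python3 fin.py pics/f2.png; python3 lid.py; python3 - <<'E'
from h import *
a=cv2.imread("pics/f2.png");s=cv2.resize(read_camera("scene")[100:290,190:370],None,fx=3.15,fy=3.15)
cv2.imwrite("pics/f2b.png",cv2.resize(np.vstack([np.hstack([a[:600,:],s[:,:567]][:1])]) if 0 else np.hstack([cv2.resize(a,(440,330)),cv2.resize(s,(350,330))]),None,fx=1,fy=1))
E
```

```text
green ctr [ 0.60068744 -0.00822105] size 0.051263627 0.14535168 yaw 0.019934097 [[0.5735999941825867, 0.06390000134706497], [0.5764999985694885, -0.08139999955892563], [0.6277999877929688, -0.0803999975323677], [0.6248999834060669, 0.06499999761581421]]
rect [0.0928 0.1445] yaw rel -0.0183 lid bay [-0.0508  0.0016] rear max x bay -0.003
[ 0.38371043 -0.01677893  0.02236403] [ 0.4019169   0.64096021 -0.15932723]
```

View pics/f2b.png

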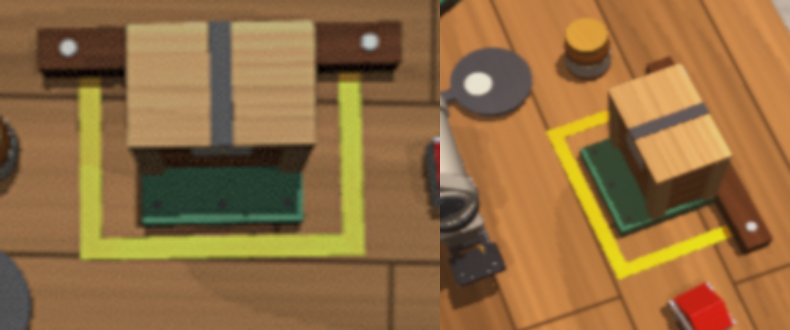

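Crate upright and inside the tapes (lid at 128–315 in the left panel), and the bystanders are undisturbed. I check squareness with a sub-pixel edge fit.

```bash
cat > sq.py <<'E'
from h import *
I=np.mean([read_camera("top").astype(float) for _ in range(8)],0)
def edge(ch,cols,r0,r1,sgn,z,nm):
    pts=[]
    for u in cols:
        g=np.maximum(sgn*np.diff(ch[r0:r1,u]),0);k=g.argmax();s=slice(max(k-2,0),k+3)
        pts.append((u,r0+.5+(np.arange(len(g))[s]*g[s]).sum()/g[s].sum()))
    w=ray("top",pts,z)
    for _ in range(4):
        p=np.polyfit(w[:,1],w[:,0],1);r=w[:,0]-np.polyval(p,w[:,1]);w=w[abs(r)<2*r.std()+1e-6]
    print(nm,"yaw %.4f"%-np.arctan(p[0]),"x at y=-.008: %.4f"%np.polyval(p,-.008),"rms %.4f n %d"%(r.std(),len(w)))
G=I[...,1];D=I[...,1]-I[...,2]   # green minus red
edge(G,[*range(226,254),*range(328,353)],132,145,-1,.045,"rail back")
edge(G,[*range(226,254),*range(328,353)],148,160,-1,.045,"rail front-ish")
edge(D,range(265,318),205,218,-1,.04,"ledge front")
edge(G,[*range(260,284),*range(297,322)],135,145,1,.22,"lid rear")
edge(G,[*range(260,284),*range(297,322)],178,192,-1,.22,"lid front")
edge(I[...,2],range(250,330),218,228,-1,0,"tape front edge")
E
python3 sq.py
```

```text
rail back yaw 0.0392 x at y=-.008: 0.7610 rms 0.0004 n 48
rail front-ish yaw 0.0378 x at y=-.008: 0.7222 rms 0.0002 n 40
ledge front yaw 0.0400 x at y=-.008: 0.5751 rms 0.0004 n 53
lid rear yaw 0.0353 x at y=-.008: 0.7204 rms 0.0002 n 40
lid front yaw 0.0370 x at y=-.008: 0.6212 rms 0.0002 n 49
tape front edge yaw 0.0277 x at y=-.008: 0.5471 rms 0.0003 n 80
```

Square to within a few milliradians and flush to about 1 mm, with the hand clear.

```bash
python3 -c "
from rig import *
print(job_done())"
```

```text
the job is handed in; nothing more can be done
None
```

The crate stands upright in its bay between the tapes, square to the rail within about 4 mrad and flush to about 1 mm; the hand is clear, the other lots show no sign of having moved, and the job was handed in at about 12 s.

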